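# Sort the left-hand and right-hand mounting brackets

## Robot

A 6-joint arm with a two-finger parallel gripper is mounted at the origin on a cart in front of the work surface, level with it; the furniture and walls round the work are solid. World frame = base frame: x ahead of the robot, y to its left, z up, the work surface at z = 0. Lengths are in mm, angles in degrees, forces in N, time in s.
With the tool pointing down it reaches from about 350 to 850 mm from the base axis. Payload 8.1 kg.
Tool frame: the origin (TCP) lies midway between the tips of the shut fingers; the grasp point (between the pads) lies 19 mm behind it (r.grip_depth is the distance from the TCP to the grasp point, in mm); z points along the fingers, y is the direction in which the jaws open and shut (so a half turn about z gives the same grasp; the last joint's range is limited). The gripper opens to 85 mm and grips with 20 to 120 N. Pads are 22 mm wide; open, the fingers measure 114 mm over their backs; the gripper's body (76 mm by 85 mm) begins 54 mm behind the grasp point. The pads swing forward as they close: fully open they stand 13 mm farther back than shut.
Start: joints at [-72.445, 7.471, 85.268, -0, 87.261, -4.893], TCP at [229.132, -554.53, 231.292] pointing down, gripper open.
Joint ranges: [-169.43, 169.43], [-51.17, 129.36], [1.28, 143.12], [-76.62, 256.62], [0, 156.53], [-152.29, 152.29]. Speed limits (degrees/s): [136.94, 136.94, 159.86, 180, 180, 180].

## Interface

Orientations are given as [roll, pitch, yaw] about the fixed x, y, z axes, in that order (R = Rz(yaw) Ry(pitch) Rx(roll)).
In Python, from bench import r, imaging gives the robot as it stands.
- The arm moves only by the shell command python3 -m creep 'ROWS' [FORCE]. ROWS is text: rows parted by semicolons, each of 7 numbers parted by spaces: the shift along the tool's x, y, z in cm, then the turn, a rotation vector about the tool's x, y, z in degrees, then the finger opening in cm, from 0 to 8.54. In form: dx dy dz ax ay az gripper; .... A call has 1 to 20 rows; each row is the pose to reach, as a shift and turn from the pose measured when the call began, along the tool's axes at that moment; what a row does not reach only later rows make up. A row lasts 1/10 s, in which the tool goes at most 50 mm and 8.59 degrees, less where a joint would pass 70% of its speed; a pose out of reach is approached as far as the arm can. A call with a gripper value outside its range is refused whole. The fingers move at their own pace and stop on an object; FORCE is the grip in N (left out, the last holds). Time passes only in rows, so rows that repeat a pose let the fingers close. It gives the time, the measured TCP pose, the force and the opening at its end, in the units of the state.
- r.sense(): the state, without advancing time (a new reading comes with each control period).
- imaging.snapshot(name): name is "scene" or "top" or "wrist"; returns the picture (384x512x3 uint8, red, green, blue); there is no depth.
- imaging.camera_info(name): a dict with "camera_matrix" (3x3 intrinsics, pixels), "k1" (the pictures are not rectified: a ray, as slopes to the right and down, at radius r is drawn at 1 + k1 r^2 times it, then the intrinsics apply), "R" (3x3) and "t" (3): a world point X has camera coordinates R X + t. Camera axes: x right, y down, z forward; pixel columns grow to the right and rows downward; lengths in mm; the calibration is good to about 2 mm. A picture is of the moment at which its call begins: read the wrist's pose just before it. camera_info takes no time and is no camera call; for the wrist camera it gives the pose at the moment of the call.
- r.hand_in(): hands the job in, once; it reports no verdict.
The state is a dict: "time": time; "joint_pos": joint angles; "qd": joint speeds; "joint_efforts": joint torques, N m; "tool_pos": TCP position; "tcp_rot": TCP orientation; "ft_force": force on the tool from outside, world axes, zero at the start; "wrist_torque": the same for the moment, N m; "finger_gap": finger opening in mm.
Only numpy, scipy, OpenCV 4.12 (cv2) and the standard library are available. Lean on these libraries where they do the work, as an engineer would, in place of code of your own. Each camera call takes 0.05 s, during which the arm holds its last target.

## Task

Two mirror-image metal mounting brackets lie on the bench. Put the left-hand one in the blue bin and the right-hand one in the yellow bin, each lying flat on the bin's floor with its rib up; a bracket is left-handed if, with the rib up and the eared end pointing away from you, its ear sticks out to the left.

Things in the scene. Friction and masses are not known exactly. Their poses are not given: they have to be found in the camera images.
- bracket_left: Left-hand bracket, loose, light-grey aluminium, 90 g. Foot plate 80 (x) x 26 (y) x 5 mm, centred on the origin; an upright rib 72 mm long (x), 8 mm thick (y) stands along its middle, top at z = 43 mm: grip it across y. An ear 5 mm thick (x 10 to 40 mm) sticks out at the +x end to y = +41 mm; its round boss is 9 mm high. Origin: centre of the underside; x along the rib to the eared end, z up.
- bracket_right: Right-hand bracket, loose, mirror image of the left-hand one, same colour and weight: foot plate 80 x 26 x 5 mm, rib 72 x 8 mm along x with its top at z = 43 mm, ear at the +x end (x 10 to 40 mm) sticking out to y = -41 mm. Origin: centre of the underside; x along the rib to the eared end, z up.
- bin_blue: Blue open-topped bin for left-hand brackets, fixed: 148 (x) x 138 (y) mm outside, 140 x 130 mm inside, 32 mm high over its rim; a paper label card on its -x wall. Origin: centre of the underside, z up; inner floor at z = 4 mm.
- bin_yellow: Yellow open-topped bin for right-hand brackets, fixed: 148 (x) x 138 (y) mm outside, 140 x 130 mm inside, 32 mm high over its rim; a paper label card on its -x wall. Origin: centre of the underside, z up; inner floor at z = 4 mm.

How it is judged (in metres and radians):
At the end, for the whole second after the job is handed in: The left-hand bracket lies in the blue bin and the right-hand bracket in the yellow bin: each bracket's origin within 70 mm of its bin's centre (seen from above) and less than 10 mm above the bin's underside, that is, down on the floor of the bin, rib up within 10 degrees, and at rest (horizontal distance between bracket_left and bin_blue below 0.07 m and z of bracket_left in the frame of bin_blue below 0.01 m and angle between each of bracket_left, bracket_right's own z axis and vertical below 0.175 rad and linear speed of each of bracket_left, bracket_right below 0.02 m/s and horizontal distance between bracket_right and bin_yellow below 0.07 m and z of bracket_right in the frame of bin_yellow below 0.01 m); the robot touches nothing.
It also fails if it takes over 54 s, if anything falls off the work surface, if the arm or the gripper's body presses on something with over 40 N, if the wrist force passes 120 N, or if a joint passes its speed limit or range.

## Working session

There is one attempt and no reset: what is moved stays moved. The work goes in short steps, Python scripts to look and compute and a shell command to move; the robot and the scene stay as the last step left them, time stands still between calls to the robot, and variables do not carry over. Pictures are saved under pics/ and viewed, and the job is handed in when it is done.

```bash
ls; mkdir -p pics
python3 - <<'E'
from bench import r, imaging
import cv2
for n in ["scene","top","wrist"]:
    ci=imaging.camera_info(n); print(n,ci)
    im=imaging.snapshot(n); cv2.imwrite(f"pics/{n}0.png",im[:,:,::-1])
print(r.sense())
E
```

```text
pics
scene {'camera_matrix': array([[489.09465414,   0.        , 250.24965059],
       [  0.        , 489.09465414, 186.6719577 ],
       [  0.        ,   0.        ,   1.        ]]), 'k1': -0.19953126175901245, 'R': array([[ 0.82976347, -0.55804229, -0.00902197],
       [-0.22398549, -0.31815499, -0.92119917],
       [ 0.5111977 ,  0.7663982 , -0.38898676]]), 't': array([-494.38587043,  150.88291737, 1067.3618975 ])}
top {'camera_matrix': array([[446.32946699,   0.        , 254.05045491],
       [  0.        , 446.32946699, 191.51369592],
       [  0.        ,   0.        ,   1.        ]]), 'k1': -0.17814585079374534, 'R': array([[-0.00596006, -0.99984559,  0.01653081],
       [-0.98448611,  0.00296793, -0.17543743],
       [ 0.17536128, -0.01731997, -0.98435179]]), 't': array([ -52.49926743,  558.51680831, 1201.45220855])}
wrist {'camera_matrix': array([[270.76094917,   0.        , 256.40361217],
       [  0.        , 270.76094917, 192.90094706],
       [  0.        ,   0.        ,   1.        ]]), 'k1': -0.0541977645176394, 'R': array([[ 0.3806097 , -0.92473297, -0.00227699],
       [-0.87428712, -0.36064675,  0.32489374],
       [-0.30126114, -0.12166697, -0.94574778]]), 't': array([-599.55341849,  -42.78073179,  380.95511486])}
{'time': 0.15, 'joint_pos': array([-7.24439427e+01,  7.50664332e+00,  8.53157866e+01, -9.17923589e-04,
        8.72629093e+01, -4.89176404e+00]), 'qd': array([ 0.0720316 , -0.11411199, -0.16287523,  0.00056789, -0.01068205,
       -0.01265964]), 'joint_efforts': array([-3.19716619e-04, -5.70062613e+01, -5.01159096e+01, -3.29348713e-04,
        9.62855847e-03, -5.61826732e-05]), 'tool_pos': array([ 229.00012978, -554.10540299,  230.46199495]), 'tcp_rot': array([-1.79914893e+02, -6.36371328e-03,  2.24478612e+01]), 'ft_force': array([-0.03196488, -0.3570021 , -0.90601963]), 'wrist_torque': array([-0.03033745, -0.01933897, -0.01220434]), 'finger_gap': 85.47230804317672}
```

View pics/scene0.png

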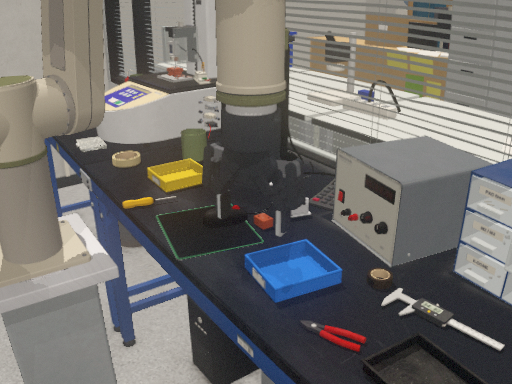

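View pics/top0.png

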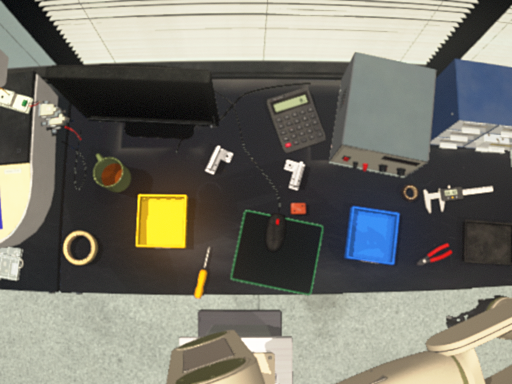

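View pics/wrist0.png

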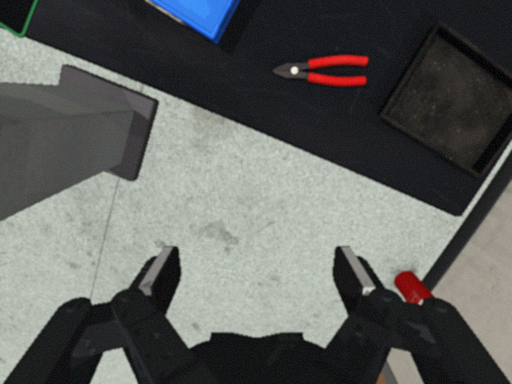

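The top view shows brackets near (220,158) and (295,173), the yellow bin at (162,221) and the blue bin at (373,235). I'll enlarge the bracket areas next.

```bash
cat > h.py <<'E'
import numpy as np, cv2
from bench import r, imaging
def ray(ci,u,v):
    K=ci["camera_matrix"];k=ci["k1"]
    xy=cv2.undistortPoints(np.array([[[u,v]]],float),K,np.array([k,0,0,0,0.])).ravel()
    d=ci["R"].T@np.array([xy[0],xy[1],1]); o=-ci["R"].T@ci["t"]
    return o,d/np.linalg.norm(d)
def atz(ci,u,v,z):
    o,d=ray(ci,u,v); return o+d*(z-o[2])/d[2]
def tri(rays):
    A=np.zeros((3,3));b=np.zeros(3)
    for o,d in rays:
        P=np.eye(3)-np.outer(d,d);A+=P;b+=P@o
    X=np.linalg.solve(A,b)
    return X,[np.linalg.norm((np.eye(3)-np.outer(d,d))@(X-o)) for o,d in rays]
def proj(ci,X):
    c=ci["R"]@np.asarray(X,float)+ci["t"]; x,y=c[:2]/c[2]; f=1+ci["k1"]*(x*x+y*y)
    K=ci["camera_matrix"]; return K[0,0]*x*f+K[0,2],K[1,1]*y*f+K[1,2]
E
python3 - <<'E'
import cv2
im=cv2.imread("pics/top0.png")
a=cv2.resize(im[135:200,195:320],None,fx=6.4,fy=6.4,interpolation=cv2.INTER_CUBIC); cv2.imwrite("pics/topc.png",a)
b=cv2.resize(im[185:275,125:225],None,fx=6,fy=6,interpolation=cv2.INTER_CUBIC); cv2.imwrite("pics/topy.png",b)
b=cv2.resize(im[195:285,325:425],None,fx=6,fy=6,interpolation=cv2.INTER_CUBIC); cv2.imwrite("pics/topb.png",b)
E
```

```text
(no output)
```

View pics/topc.png

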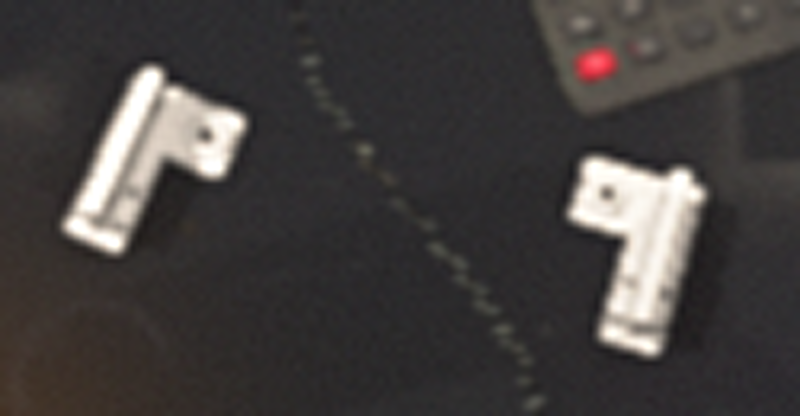

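View pics/topy.png

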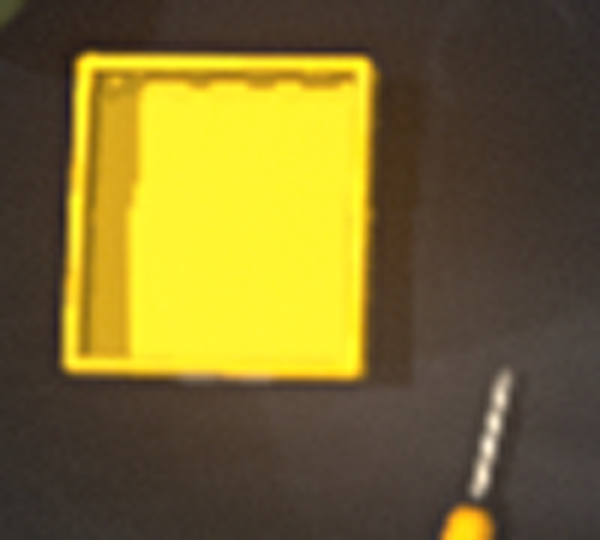

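View pics/topb.png

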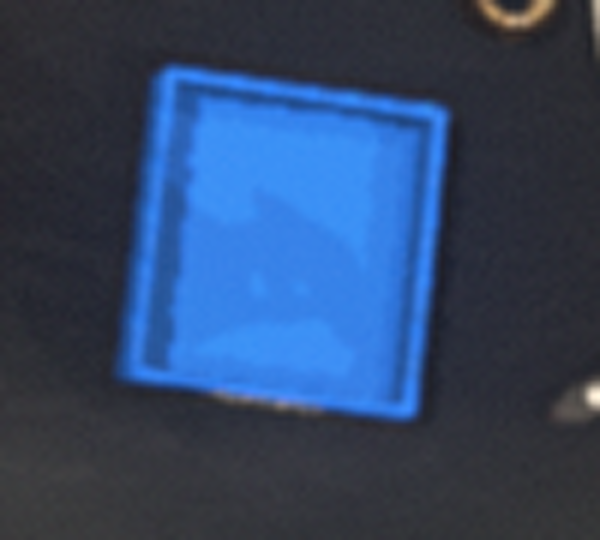

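The left item in the picture has its ear to the right with the eared end away, so it's the right-hand bracket and goes to yellow. The other has its ear to the left, so it goes to blue. Both appear rib up. Now I'll fit poses.

Run:
```python
from h import *
from scipy.optimize import least_squares
ci=imaging.camera_info("top")
def fit(pts,mod,x0):
    f=lambda p:(np.array([proj(ci,[p[0]+np.cos(p[2])*m[0]-np.sin(p[2])*m[1],p[1]+np.sin(p[2])*m[0]+np.cos(p[2])*m[1],m[2]]) for m in mod])-pts).ravel()
    s=least_squares(f,x0); return s.x[:2],np.degrees(s.x[2]),s.fun.round(1)
c=lambda L,ox,oy,k:np.array([(ox+x/k,oy+y/k) for x,y in L])
pr=c([(63,230),(120,252),(245,120),(218,178),(150,67)],195,135,6.4)-0.4
print("R",fit(pr,[(-40,13,3),(-40,-13,3),(40,-41,5),(10,-41,5),(36,0,43)],[600,50,0]))
pl=c([(598,340),(655,357),(588,155),(567,217),(705,190),(685,168)],195,135,6.4)-0.4
print("L",fit(pl,[(-40,13,3),(-40,-13,3),(40,41,5),(10,41,5),(40,-13,5),(36,0,43)],[600,50,0]))
rim=[(74,69,32),(74,-69,32),(-74,-69,32),(-74,69,32)]
print("Y",fit(c([(80,52),(376,55),(362,378),(64,373)],125,185,6)-.4,rim,[450,200,0]))
print("B",fit(c([(163,67),(449,104),(417,418),(128,380)],325,195,6)-.4,rim,[450,-200,0]))
# key obstacles
for n,u,v in [("monitor base",165,138),("monitor low right",217,125),("cup",112,175),("psu left low",330,165),("calc",300,150)]: print(n,atz(ci,u,v,0).round())
```

```text
R (array([661.13351109,  60.49872085]), np.float64(-23.307858167527073), array([ 0.4,  0. , -0.4, -0. , -0.3, -0.2, -0.2, -0.2,  0.5,  0.4]))
L (array([ 612.87066703, -180.12180375]), np.float64(-17.297514417848042), array([ 0.2, -0.3, -0.2, -0.4,  0.2,  0.3,  0.7,  0. , -0.5,  0.1, -0.4,
        0.4]))
Y (array([479.97205027, 207.67021387]), np.float64(-0.9881182111132113), array([ 0.7,  0.8, -0.9,  1. , -0.4, -0.7,  0.7, -0.9]))
B (array([ 435.04797183, -393.81214465]), np.float64(-8.42920548104137), array([ 0.5,  0.3, -0.9,  0.7, -0.4, -0.5,  0.7, -0.4]))
monitor base [731. 210.   0.]
monitor low right [771.  54.   0.]
cup [618. 367.   0.]
psu left low [ 647. -282.    0.]
calc [ 692. -194.    0.]
```

```bash
cat >> h.py <<'E'
from scipy.spatial.transform import Rotation as Ro
def go(x,y,z,yaw):
    s=r.sense(); T=Ro.from_euler("xyz",s["tcp_rot"],degrees=True)
    d=T.inv().apply(np.array([x,y,z])-s["tool_pos"])/10
    D=Ro.from_euler("xyz",[180,0,yaw],degrees=True)
    print("shift",d.round(2),"rotvec",(T.inv()*D).as_rotvec(degrees=True).round(1),"t",s["time"],s["tool_pos"].round(1),s["tcp_rot"].round(1),s["ft_force"].round(1),s["finger_gap"])
E
python3 - <<'E'
from h import *
ci=imaging.camera_info("wrist"); s=r.sense();T=Ro.from_euler("xyz",s["tcp_rot"],degrees=True)
print(T.inv().apply(-ci["R"].T@ci["t"]-s["tool_pos"]), T.inv().apply(ci["R"][2]))
go(600,-180,200,-17.3)
E
```

```text
[  82.45547657    0.78117839 -142.48314965] [-0.32501586 -0.00095998  0.94570808]
shift [ 48.57 -20.4    3.08] rotvec [-0.1  0.  39.7] t 0.15 [ 229.  -554.1  230.5] [-179.9   -0.    22.4] [-0.  -0.4 -0.9] 85.47230804317672
```

```bash
python3 -m creep '48.57 -20.4 3.08 0 0 39.7 6;48.57 -20.4 3.08 0 0 39.7 6;48.57 -20.4 3.08 0 0 39.7 6;48.57 -20.4 3.08 0 0 39.7 6;48.57 -20.4 3.08 0 0 39.7 6;48.57 -20.4 3.08 0 0 39.7 6;48.57 -20.4 3.08 0 0 39.7 6;48.57 -20.4 3.08 0 0 39.7 6;48.57 -20.4 3.08 0 0 39.7 6;48.57 -20.4 3.08 0 0 39.7 6;48.57 -20.4 3.08 0 0 39.7 6;48.57 -20.4 3.08 0 0 39.7 6;48.57 -20.4 3.08 0 0 39.7 6;48.57 -20.4 3.08 0 0 39.7 6;48.57 -20.4 3.08 0 0 39.7 6;48.57 -20.4 3.08 0 0 39.7 6'
python3 - <<'E'
from h import *
import pickle
s=r.sense(); print(s["tool_pos"],s["tcp_rot"],s["qd"].round(1))
ci=imaging.camera_info("wrist"); pickle.dump(ci,open("w1.pkl","wb"))
im=imaging.snapshot("wrist"); cv2.imwrite("pics/w1.png",im[:,:,::-1])
E
```

```text
time: 1.75
tool_pos: [599.4, -181.2, 200.2]
tcp_rot: [-179.9, 0.0, -17.3]
ft_force: [-0.8, 0.5, -0.5]
finger_gap: 59.7
[ 599.44364827 -181.17681418  200.24867039] [-1.79938433e+02  3.33865107e-02 -1.73491294e+01] [ 0.3 -0.  -0.1  0.  -0.  -0. ]
```

View pics/w1.png

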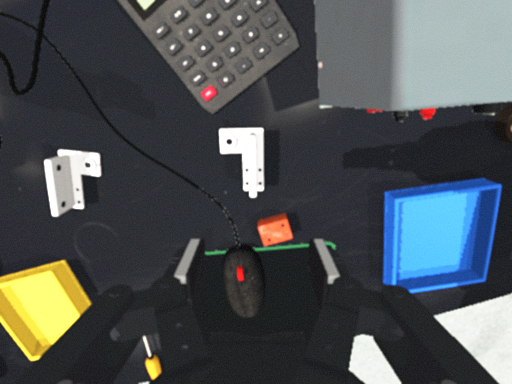

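The wrist view shows everything: left-hand bracket near (250,160), right-hand near (72,180), and both bins. I'll enlarge the brackets.

Run:
```python
import cv2
im=cv2.imread("pics/w1.png")
cv2.imwrite("pics/w1c.png",cv2.resize(im[115:210,200:290],None,fx=6,fy=6,interpolation=cv2.INTER_CUBIC))
cv2.imwrite("pics/w1d.png",cv2.resize(im[140:225,35:115],None,fx=6,fy=6,interpolation=cv2.INTER_CUBIC))
```

```text
(no output)
```

View pics/w1c.png

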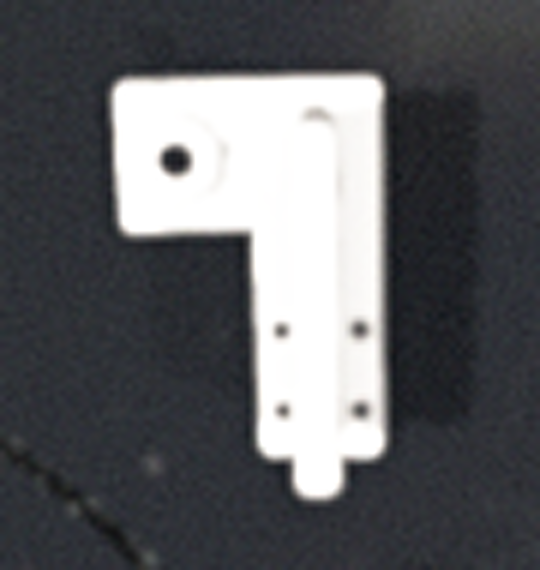

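View pics/w1d.png

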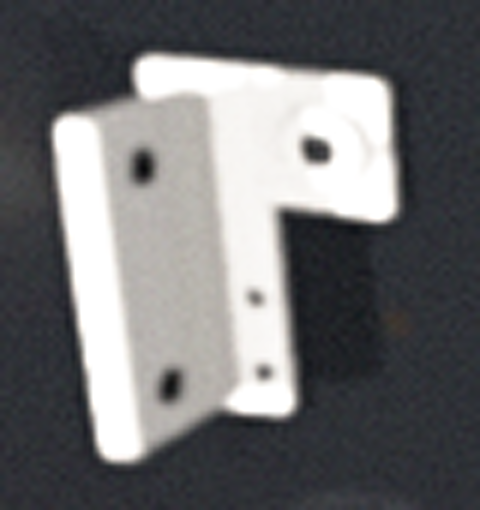

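```bash
cat > fit.py <<'E'
from h import *
import pickle
from scipy.optimize import least_squares
def fitmv(views,x0,free=True):
    # views: list of (ci, pts, mod); p = x,y,yaw,zbase,ribz
    def f(p):
        o=[]
        for ci,pts,mod in views:
            for q,m in zip(pts,mod):
                z=p[3]+(p[4] if m[2]==43 else m[2])
                X=[p[0]+np.cos(p[2])*m[0]-np.sin(p[2])*m[1],p[1]+np.sin(p[2])*m[0]+np.cos(p[2])*m[1],z]
                o+=list(np.array(proj(ci,X))-q)
        return np.array(o)
    s=least_squares(f,x0); return s.x[:2].round(1),np.degrees(s.x[2]).round(1),s.x[3:].round(1),s.fun.reshape(-1,2).round(1).tolist()
c=lambda L,ox,oy,k:np.array([(ox+x/k,oy+y/k) for x,y in L])-.4
E
python3 - <<'E'
from fit import *
top=imaging.camera_info("top"); w=pickle.load(open("w1.pkl","rb"))
pr=c([(63,230),(120,252),(245,120),(218,178),(150,67)],195,135,6.4); mr=[(-40,13,3),(-40,-13,3),(40,-41,5),(10,-41,5),(36,0,43)]
pl=c([(598,340),(655,357),(588,155),(567,217),(705,190),(685,168)],195,135,6.4);ml=[(-40,13,3),(-40,-13,3),(40,41,5),(10,41,5),(40,-13,5),(36,0,43)]
wl=c([(113,75),(118,237),(386,74),(386,460),(258,458),(318,500)],200,115,6);wml=[(40,41,5),(10,41,5),(40,-13,5),(-40,-13,5),(-40,13,5),(-36,0,43)]
wr=c([(135,52),(393,75),(398,220),(297,415),(54,113),(142,462),(102,462)],35,140,6);wmr=[(40,13,5),(40,-41,5),(10,-41,5),(-40,-13,5),(36,4,43),(-36,-4,43),(-36,4,43)]
for n,a in [("L both",[(top,pl,ml),(w,wl,wml)]),("L wrist",[(w,wl,wml)]),("R both",[(top,pr,mr),(w,wr,wmr)]),("R wrist",[(w,wr,wmr)])]:
    print(n,fitmv(a,[600,-50,-.3,0,43]))
E
```

```text
L both (array([ 611.7, -181.2]), np.float64(-17.0), array([ 6.1, 42.3]), [[0.8, -0.3], [0.5, -0.4], [0.7, 0.2], [1.2, 0.0], [0.1, -0.0], [0.1, 0.3], [-0.2, 1.0], [0.1, -1.3], [-0.8, 0.8], [-0.8, -0.3], [0.4, 0.1], [-0.0, 0.1]])
L wrist (array([ 612.4, -182. ]), np.float64(-17.1), array([10.7, 40.2]), [[-0.3, 0.5], [0.0, -1.4], [-0.2, 0.3], [-0.4, 0.1], [0.5, 0.5], [0.3, 0.0]])
R both (array([659.4,  58.4]), np.float64(-23.5), array([-0.8, 44.5]), [[1.1, 0.6], [0.3, 0.6], [0.4, 0.4], [0.5, 0.4], [1.2, 1.0], [1.2, 0.7], [-1.4, 0.8], [-0.5, -1.0], [-0.4, -0.7], [-0.3, 0.7], [-0.5, -0.3], [0.1, -0.9]])
R wrist (array([659.9,  50.6]), np.float64(-23.8), array([ 9.8, 42.3]), [[0.7, -0.1], [-0.6, 0.3], [0.2, -0.7], [-0.4, 0.4], [-0.1, -0.2], [-0.1, 0.5], [0.3, -0.2]])
```

Run:
```python
from h import *
go(612,-181,13,-17)
```

```text
shift [ 1.2  -0.36 18.73] rotvec [-0.1  0.  -0.3] t 1.8 [ 599.5 -181.1  200.3] [-179.9    0.   -17.3] [-0.2 -0.4  0.7] 59.907633927277566
```

```bash
python3 -m creep '1.2 -0.36 4 -0.1 0 -0.3 4.5;1.2 -0.36 8 -0.1 0 -0.3 4.5;1.2 -0.36 11 -0.1 0 -0.3 4.5;1.2 -0.36 13 -0.1 0 -0.3 4.5;1.2 -0.36 14 -0.1 0 -0.3 4.5;1.2 -0.36 14 -0.1 0 -0.3 4.5;1.2 -0.36 14 -0.1 0 -0.3 4.5'
python3 - <<'E'
from h import *
go(612,-181,13,-17)
import pickle
pickle.dump(imaging.camera_info("wrist"),open("w2.pkl","wb"))
cv2.imwrite("pics/w2.png",imaging.snapshot("wrist")[:,:,::-1])
cv2.imwrite("pics/s2.png",imaging.snapshot("scene")[:,:,::-1])
E
```

```text
time: 2.5
tool_pos: [612.7, -181.5, 61.6]
tcp_rot: [180.0, -0.1, -17.1]
ft_force: [-0.6, -0.2, -0.2]
finger_gap: 44.3
shift [-0.09 -0.03  4.86] rotvec [ 0.  -0.1 -0.1] t 2.5 [ 612.7 -181.5   61.6] [ 1.80e+02 -1.00e-01 -1.71e+01] [-0.6 -0.2 -0.2] 44.29284874340806
```

View pics/w2.png

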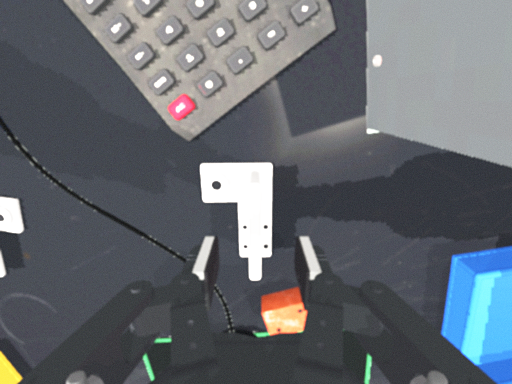

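View pics/s2.png

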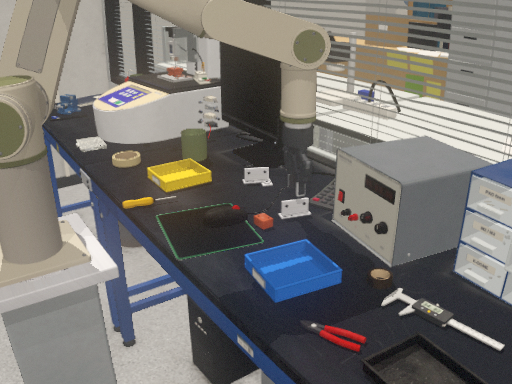

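The bracket's rib (px 255) is centred between the fingertips (px 210 and 303), and the scene view shows both brackets rib up. Descending and gripping.

```bash
python3 -m creep '-0.09 0 3 0 0 0 4.5;-0.09 0 4 0 0 0 4.5;-0.09 0 4.86 0 0 0 4.5;-0.09 0 4.86 0 0 0 4.5;-0.09 0 4.86 0 0 0 0.2;-0.09 0 4.86 0 0 0 0.2;-0.09 0 4.86 0 0 0 0.2;-0.09 0 4.86 0 0 0 0.2;-0.09 0 4.86 0 0 0 0.2;-0.09 0 4.86 0 0 0 0.2;-0.09 0 4.86 0 0 0 0.2;-0.09 0 4.86 0 0 0 0.2' 60
python3 - <<'E'
from h import *
go(612,-181,100,-17)
E
```

```text
time: 3.8
tool_pos: [613.5, -181.7, 14.9]
tcp_rot: [179.9, -0.3, -17.0]
ft_force: [-0.3, 1.5, 6.2]
finger_gap: 6.8
shift [-0.12 -0.02 -8.51] rotvec [ 0.1 -0.3 -0. ] t 3.8 [ 613.5 -181.7   14.9] [179.9  -0.3 -17. ] [-0.3  1.5  6.2] 6.8211690583340925
```

```bash
python3 -m creep '-0.1 0 -4 0 0 0 0.2;-0.1 0 -8.5 0 0 0 0.2;-0.1 0 -8.5 0 0 0 0.2;-0.1 0 -8.5 0 0 0 0.2'
python3 - <<'E'
from h import *
im=cv2.imread("pics/w1.png")
cv2.imwrite("pics/w1b.png",cv2.resize(im[170:300,375:510],None,fx=4.5,fy=4.5,interpolation=cv2.INTER_CUBIC))
cv2.imwrite("pics/w1y.png",cv2.resize(im[250:370,0:110],None,fx=4.5,fy=4.5,interpolation=cv2.INTER_CUBIC))
cv2.imwrite("pics/w3.png",imaging.snapshot("wrist")[:,:,::-1])
print(r.sense())
E
```

```text
time: 4.2
tool_pos: [613.1, -181.7, 101.6]
tcp_rot: [179.9, -0.4, -17.0]
ft_force: [-0.1, 0.3, -1.5]
finger_gap: 7.3
{'time': 4.25, 'joint_pos': array([-2.10770667e+01,  1.83868622e+01,  8.67573225e+01, -3.95486573e-02,
        7.46158854e+01,  8.59856850e+01]), 'qd': array([ 0.00847702,  1.61456455,  1.7667805 ,  0.05385071,  0.08599258,
       -0.12798978]), 'joint_efforts': array([-6.39785605e-03, -6.74435806e+01, -5.03382254e+01, -6.26762921e-04,
       -1.37131959e-01,  1.40464231e-04]), 'tool_pos': array([ 611.81433642, -181.18738512,   99.52421775]), 'tcp_rot': array([179.94512183,  -0.23666524, -17.0522264 ]), 'ft_force': array([-0.338246  ,  0.20281988, -1.33228254]), 'wrist_torque': array([-0.00064354,  0.03105736, -0.05335743]), 'finger_gap': 7.303575383779369}
```

View pics/w3.png

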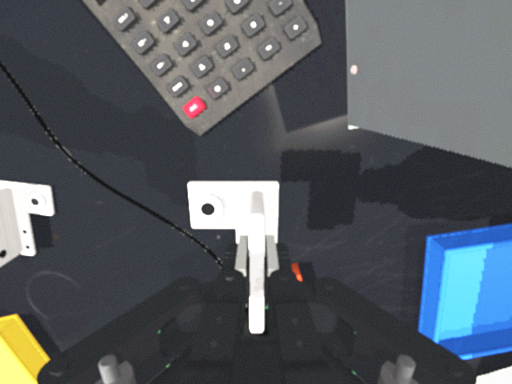

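View pics/w1b.png

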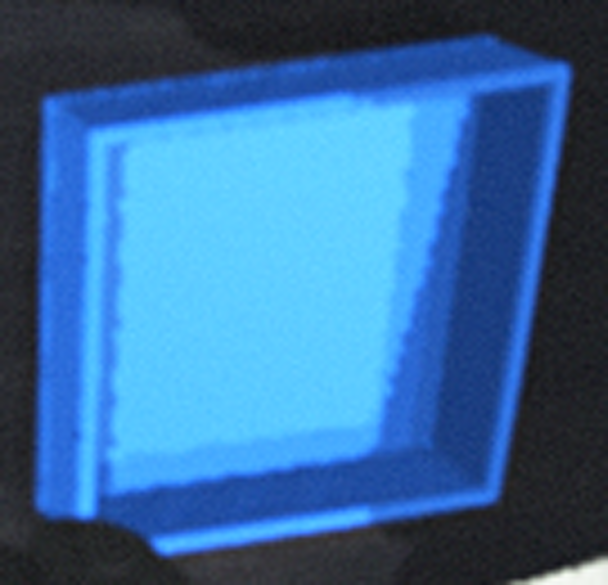

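View pics/w1y.png

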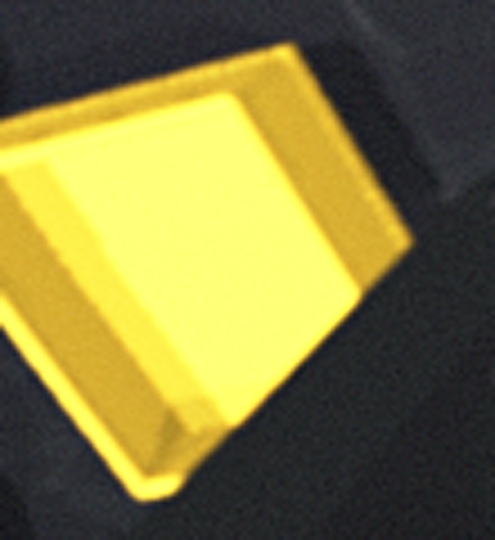

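Run:
```python
from fit import *
top=imaging.camera_info("top"); w=pickle.load(open("w1.pkl","rb"))
rim=[(74,69,32),(74,-69,32),(-74,-69,32),(-74,69,32)]
ty=c([(80,52),(376,55),(362,378),(64,373)],125,185,6);tb=c([(163,67),(449,104),(417,418),(128,380)],325,195,6)
wb=c([(92,130),(570,63),(497,502)],375,170,4.5);wy=c([(292,43),(412,240),(145,500)],0,250,4.5)
rim2=[(a,b,43) for a,b,_ in rim]  # 43 => free height
print("B",fitmv([(top,tb,rim2),(w,wb,rim2[:3])],[435,-394,0,0,32][:5]))
print("Y",fitmv([(top,ty,rim2),(w,wy,rim2[1:])],[480,208,0,0,32]))
go(434,-404,100,-8.4)
```

```text
B (array([ 434.6, -392.7]), np.float64(-9.0), array([-970. , 1003.2]), [[0.5, 0.2], [-0.9, 1.0], [-0.9, -0.2], [0.2, -0.5], [-0.2, 0.3], [0.4, -0.2], [0.2, -0.3]])
Y (array([487.7, 219.9]), np.float64(0.4), array([-13.3,  10.8]), [[-1.1, 0.7], [-4.0, -0.2], [-2.3, -3.3], [0.1, -2.4], [-9.6, -4.6], [10.8, 23.9], [5.6, -19.2]])
shift [-10.47  26.52  -0.07] rotvec [ 0.1 -0.2 -8.7] t 4.25 [ 611.8 -181.2   99.5] [179.9  -0.2 -17.1] [-0.3  0.2 -1.3] 7.303575383779369
```

```bash
python3 - <<'E'
from h import *
go(434,-403,100,-9)
E
python3 -m creep '-5 0 0 0.1 -0.2 -2 0.2;-10.4 0 0 0.1 -0.2 -4 0.2;-10.4 5 0 0.1 -0.2 -8 0.2;-10.4 10 0 0.1 -0.2 -8 0.2;-10.4 15 0 0.1 -0.2 -8 0.2;-10.4 20 0 0.1 -0.2 -8 0.2;-10.4 24 0 0.1 -0.2 -8 0.2;-10.4 26.4 0 0.1 -0.2 -8 0.2;-10.4 26.4 0 0.1 -0.2 -8 0.2;-10.4 26.4 0 0.1 -0.2 -8 0.2;-10.4 26.4 0 0.1 -0.2 -8 0.2;-10.4 26.4 0 0.1 -0.2 -8 0.2'
python3 - <<'E'
from h import *
go(434,-403,50,-9)
cv2.imwrite("pics/w4.png",imaging.snapshot("wrist")[:,:,::-1])
cv2.imwrite("pics/s4.png",imaging.snapshot("scene")[:,:,::-1])
E
```

```text
shift [-10.49  26.42  -0.07] rotvec [ 0.1 -0.2 -8.1] t 4.25 [ 611.8 -181.2   99.5] [179.9  -0.2 -17.1] [-0.3  0.2 -1.3] 7.303575383779369
time: 5.45
tool_pos: [435.2, -401.6, 98.6]
tcp_rot: [-179.9, 0.0, -9.0]
ft_force: [0.4, -0.5, -1.2]
finger_gap: 6.8
shift [-0.09  0.17  4.86] rotvec [-0.1  0.   0. ] t 5.45 [ 435.2 -401.6   98.6] [-179.9    0.    -9. ] [ 0.4 -0.5 -1.2] 6.779715167535733
```

View pics/w4.png

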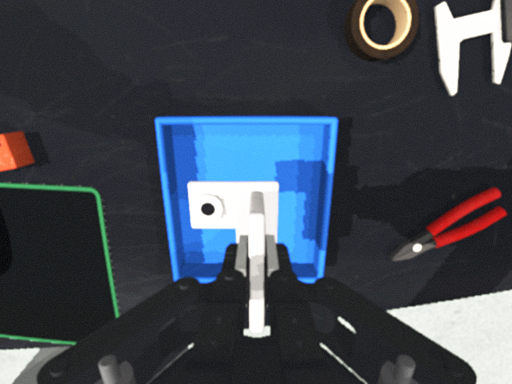

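View pics/s4.png

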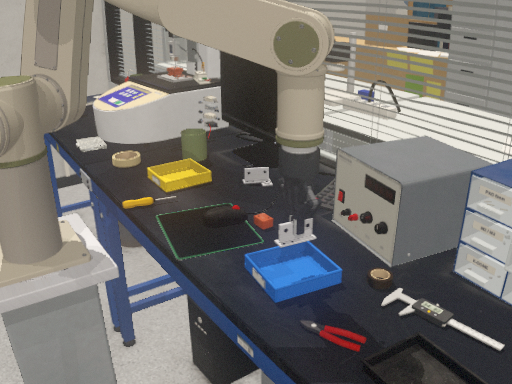

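The bracket is upright and square over the blue bin (rim px 155–338). Lowering it.

```bash
python3 -m creep '-0.09 0.17 3 0 0 0 0.2;-0.09 0.17 5 0 0 0 0.2;-0.09 0.17 6.5 0 0 0 0.2;-0.09 0.17 7.3 0 0 0 0.2;-0.09 0.17 7.6 0 0 0 0.2;-0.09 0.17 7.7 0 0 0 0.2;-0.09 0.17 7.8 0 0 0 0.2;-0.09 0.17 7.8 0 0 0 0.2;-0.09 0.17 7.8 0 0 0 0.2'
```

```text
time: 6.45
tool_pos: [434.6, -404.0, 21.9]
tcp_rot: [-180.0, -0.1, -9.0]
ft_force: [-0.3, 0.0, -0.8]
finger_gap: 6.8
```

```bash
python3 -m creep '0 0 0.1 0 0 0 0.2;0 0 0.2 0 0 0 0.2;0 0 0.3 0 0 0 0.2;0 0 0.3 0 0 0 0.2'
```

```text
time: 6.85
tool_pos: [434.6, -404.0, 19.0]
tcp_rot: [180.0, -0.1, -9.0]
ft_force: [0.2, 0.2, 1.2]
finger_gap: 7.0
```

```bash
python3 -m creep '0 0 0.05 0 0 0 0.2;0 0 0.1 0 0 0 0.2;0 0 0.1 0 0 0 0.2'
```

```text
time: 7.15
tool_pos: [434.6, -404.0, 18.9]
tcp_rot: [-180.0, -0.1, -9.0]
ft_force: [-5.1, 3.6, 8.4]
finger_gap: 6.8
```

In contact (8 N). Releasing and rising.

```bash
python3 -m creep '0 0 0 0 0 0 1.2;0 0 0 0 0 0 2;0 0 0 0 0 0 3;0 0 0 0 0 0 4;0 0 0 0 0 0 4;0 0 0 0 0 0 4;0 0 -2 0 0 0 4;0 0 -6 0 0 0 4;0 0 -11 0 0 0 4;0 0 -16 0 0 0 4;0 0 -18 0 0 0 4;0 0 -18 0 0 0 4'
python3 - <<'E'
from h import *
cv2.imwrite("pics/w5.png",imaging.snapshot("wrist")[:,:,::-1])
go(640,60,200,156.5)
go(500,0,250,156.5)
E
```

```text
time: 8.35
tool_pos: [436.3, -406.1, 204.5]
tcp_rot: [179.7, -0.5, -9.0]
ft_force: [1.2, 0.1, 0.1]
finger_gap: 40.0
shift [ 12.97 -49.12   0.05] rotvec [   0.4    0.2 -165.5] t 8.4 [ 435.3 -405.   201.3] [179.8  -0.3  -9. ] [ 0.1 -0.4 -1.1] 40.27340920747936
shift [  0.1  -41.    -4.99] rotvec [   0.4    0.2 -165.5] t 8.4 [ 435.3 -405.   201.3] [179.8  -0.3  -9. ] [ 0.1 -0.4 -1.1] 40.27340920747936
```

View pics/w5.png

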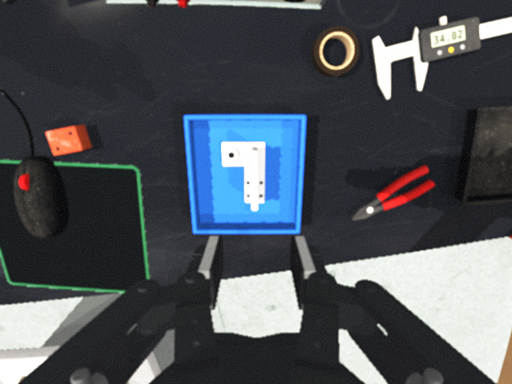

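The left bracket lies flat, rib up, in the blue bin. I'll go to the right bracket with the wrist flipped so its camera keeps clear of the monitor.

```bash
python3 - <<'E'
from h import *
go(590,60,220,156.5)
E
python3 -m creep '0 -5 -1 0 0 -8 4;0 -10 -2 0 0 -16 4;0 -15 -2 0 0 -24 4;0 -20 -2 0 0 -32 4;1 -25 -2 0 0 -40 4;2 -30 -2 0 0 -48 4;4 -35 -2 0 0 -56 4;6 -40 -2 0 0 -64 4;8 -44 -2 0 0 -72 4;8 -48 -2 0 0 -80 4;8 -48.3 -2 0 0 -88 4;8 -48.3 -2 0 0 -96 4;8 -48.3 -2 0 0 -104 4;8 -48.3 -2 0 0 -112 4;8 -48.3 -2 0 0 -120 4;8 -48.3 -2 0 0 -128 4;8 -48.3 -2 0 0 -136 4;8 -48.3 -2 0 0 -144 4;8 -48.3 -2 0 0 -152 4;8 -48.3 -2 0 0 -160 4'
python3 - <<'E'
from h import *
go(590,60,220,156.5)
E
```

```text
shift [  8.04 -48.34  -1.97] rotvec [   0.4    0.2 -165.5] t 8.4 [ 435.3 -405.   201.3] [179.8  -0.3  -9. ] [ 0.1 -0.4 -1.1] 40.27340920747936
time: 10.4
tool_pos: [588.3, 59.7, 217.4]
tcp_rot: [-179.8, 0.1, 151.4]
ft_force: [-0.5, 0.2, -0.7]
finger_gap: 40.2
shift [-0.13  0.11 -0.26] rotvec [-0.2  0.1 -5.1] t 10.4 [588.3  59.7 217.4] [-1.798e+02  1.000e-01  1.514e+02] [-0.5  0.2 -0.7] 40.16107909968006
```

```bash
python3 -m creep '0 0 0 -0.2 0.1 -5 4.5;0 0 0 -0.2 0.1 -5 4.5;0 0 0 -0.2 0.1 -5 4.5'
python3 - <<'E'
from h import *
import pickle
pickle.dump(imaging.camera_info("wrist"),open("w6.pkl","wb"))
a=imaging.snapshot("wrist")[:,:,::-1];cv2.imwrite("pics/w6.png",a)
cv2.imwrite("pics/s6.png",imaging.snapshot("scene")[:,:,::-1])
E
```

```text
time: 10.7
tool_pos: [587.5, 59.6, 215.5]
tcp_rot: [-179.9, -0.2, 156.2]
ft_force: [-0.2, -0.5, 0.1]
finger_gap: 44.9
```

View pics/w6.png

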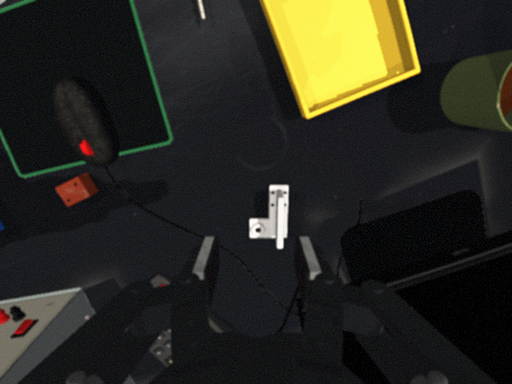

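View pics/s6.png

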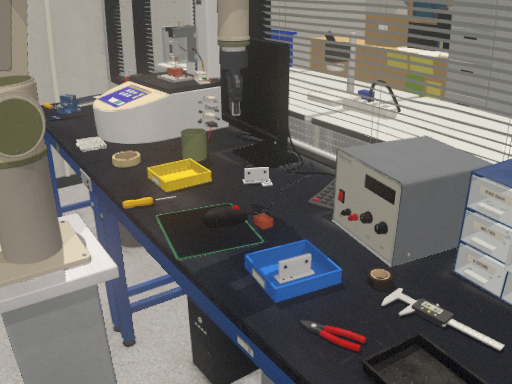

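Run:
```python
import cv2
im=cv2.imread("pics/w6.png")
cv2.imwrite("pics/w6c.png",cv2.resize(im[170:260,235:305],None,fx=6,fy=6,interpolation=cv2.INTER_CUBIC))
im=cv2.imread("pics/s6.png")
cv2.imwrite("pics/s6c.png",cv2.resize(im[20:195,140:310],None,fx=3.4,fy=3.4,interpolation=cv2.INTER_CUBIC))
```

```text
(no output)
```

View pics/w6c.png

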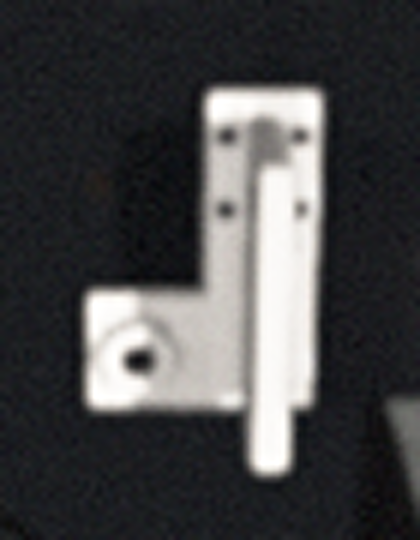

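View pics/s6c.png

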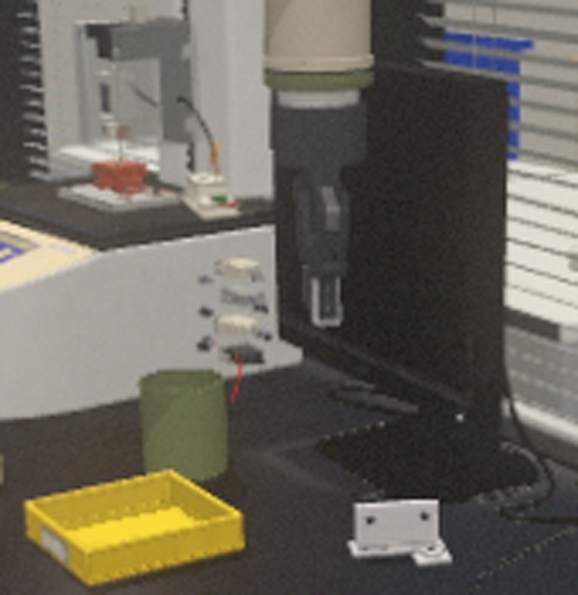

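Run:
```python
from fit import *
top=imaging.camera_info("top");sc=imaging.camera_info("scene"); w=pickle.load(open("w1.pkl","rb")); w6=pickle.load(open("w6.pkl","rb"))
print("mon",tri([ray(top,215,126),ray(sc,278.2,139.7)]))
pr=c([(63,230),(120,252),(245,120),(218,178),(150,67)],195,135,6.4); mr=[(-40,13,3),(-40,-13,3),(40,-41,5),(10,-41,5),(36,0,43)]
wr=c([(135,52),(393,75),(398,220),(297,415),(54,113),(142,462),(102,462)],35,140,6);wmr=[(40,13,5),(40,-41,5),(10,-41,5),(-40,-13,5),(36,4,43),(-36,-4,43),(-36,4,43)]
w6p=c([(204,87),(325,88),(84,288),(85,410),(314,410),(270,476),(275,160)],235,170,6);m6=[(-40,-13,5),(-40,13,5),(10,-41,5),(40,-41,5),(40,13,5),(36,0,43),(-36,0,43)]
print("R3",fitmv([(top,pr,mr),(w,wr,wmr),(w6,w6p,m6)],[660,58,-.4,0,43]))
print("R6",fitmv([(top,pr,mr),(w6,w6p,m6)],[660,58,-.4,0,43]))
print([ (np.round(proj(sc,[660+np.cos(-.41)*a,59+np.sin(-.41)*a,43]),1)) for a in (-36,36)])
go(660,59,60,156.5)
```

```text
mon (array([729.04799968,  51.10429793, 118.36017044]), [np.float64(1.172398645056873), np.float64(1.1723986450568293)])
R3 (array([659.1,  59.4]), np.float64(-23.5), array([-2.1, 44.5]), [[0.8, 0.8], [-0.0, 0.8], [0.1, 0.7], [0.2, 0.7], [0.9, 1.2], [1.4, 1.0], [-1.4, 1.1], [-0.5, -0.8], [-0.4, -0.6], [-0.1, 1.0], [-0.3, -0.2], [0.3, -0.9], [0.4, 1.0], [-0.9, 0.7], [0.6, 1.0], [0.7, -0.7], [-0.7, -0.9], [-0.0, -0.4], [0.4, 1.3]])
R6 (array([657.2,  60.1]), np.float64(-23.5), array([ 3.1, 43.2]), [[0.4, 1.1], [-0.4, 1.1], [-0.2, 0.8], [-0.1, 0.9], [0.6, 1.5], [0.4, 0.7], [-0.5, 0.4], [0.3, 1.2], [0.5, -0.2], [-0.4, -0.5], [0.1, -0.3], [0.6, 0.7]])
[array([245. , 168.7]), array([269. , 166.9])]
shift [-6.64  2.85 15.64] rotvec [-0.  -0.1 -0.3] t 10.8 [587.9  59.6 216.5] [-1.800e+02 -1.000e-01  1.562e+02] [ 1.2 -0.2  0.1] 45.01819497489101
```

The monitor's lower front corner measures (729, 51, 118), so I'll grip the near part of the rib (x_b = -20 mm) for clearance.

Run:
```python
from h import *
go(641,67.5,60,156.5)
```

```text
shift [-4.56  2.86 15.64] rotvec [-0.  -0.1 -0.3] t 10.8 [587.9  59.6 216.5] [-1.800e+02 -1.000e-01  1.562e+02] [ 1.2 -0.2  0.1] 45.01819497489101
```

```bash
python3 -m creep '-2 1.5 4 0 0 -0.3 4.5;-4.56 2.86 8 0 0 -0.3 4.5;-4.56 2.86 11 0 0 -0.3 4.5;-4.56 2.86 14 0 0 -0.3 4.5;-4.56 2.86 15.6 0 0 -0.3 4.5;-4.56 2.86 15.6 0 0 -0.3 4.5;-4.56 2.86 15.6 0 0 -0.3 4.5'
python3 - <<'E'
from h import *
go(641,67.5,14,156.5)
cv2.imwrite("pics/w7.png",imaging.snapshot("wrist")[:,:,::-1])
cv2.imwrite("pics/s7.png",imaging.snapshot("scene")[:,:,::-1])
E
```

```text
time: 11.5
tool_pos: [641.5, 67.5, 61.6]
tcp_rot: [180.0, -0.0, 156.5]
ft_force: [0.5, 0.2, 0.9]
finger_gap: 45.1
shift [ 0.04 -0.02  4.76] rotvec [ 0. -0.  0.] t 11.5 [641.5  67.5  61.6] [180.   -0.  156.5] [0.5 0.2 0.9] 45.11512210113174
```

View pics/w7.png

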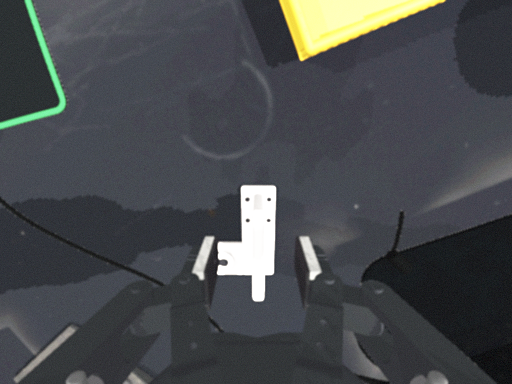

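View pics/s7.png

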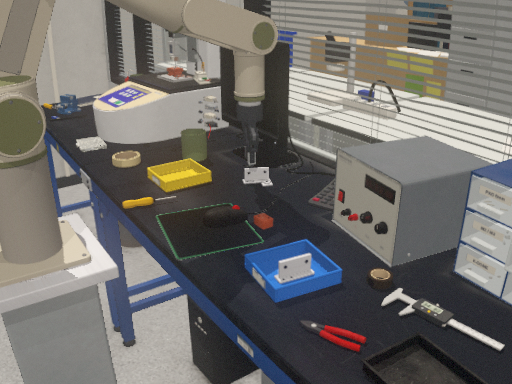

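The rib (px 259) is centred between the fingertips (210, 307). Descending and gripping.

```bash
python3 -m creep '0 0 3 0 0 0 4.5;0 0 4 0 0 0 4.5;0 0 4.7 0 0 0 4.5;0 0 4.7 0 0 0 4.5;0 0 4.7 0 0 0 0.2;0 0 4.7 0 0 0 0.2;0 0 4.7 0 0 0 0.2;0 0 4.7 0 0 0 0.2;0 0 4.7 0 0 0 0.2;0 0 4.7 0 0 0 0.2;0 0 4.7 0 0 0 0.2;0 0 4.7 0 0 0 0.2' 70
python3 -m creep '0 0 -4 0 0 0 0.2;0 0 -8.5 0 0 0 0.2;0 0 -8.5 0 0 0 0.2;0 0 -8.5 0 0 0 0.2'
python3 - <<'E'
from h import *
import pickle
pickle.dump(imaging.camera_info("wrist"),open("w8.pkl","wb"))
cv2.imwrite("pics/w8.png",imaging.snapshot("wrist")[:,:,::-1])
im=cv2.imread("pics/w6.png")
cv2.imwrite("pics/w6y.png",cv2.resize(im[0:125,255:425],None,fx=4.5,fy=4.5,interpolation=cv2.INTER_CUBIC))
im=cv2.imread("pics/s6.png")
cv2.imwrite("pics/s6y.png",cv2.resize(im[150:200,140:220],None,fx=8,fy=8,interpolation=cv2.INTER_CUBIC))
E
```

```text
time: 12.8
tool_pos: [643.8, 67.6, 17.4]
tcp_rot: [179.9, 0.2, 156.5]
ft_force: [0.3, 0.7, 5.2]
finger_gap: 6.9
time: 13.2
tool_pos: [644.5, 67.6, 104.1]
tcp_rot: [179.8, 0.4, 156.5]
ft_force: [-0.8, -0.2, -1.5]
finger_gap: 6.8
```

View pics/w8.png

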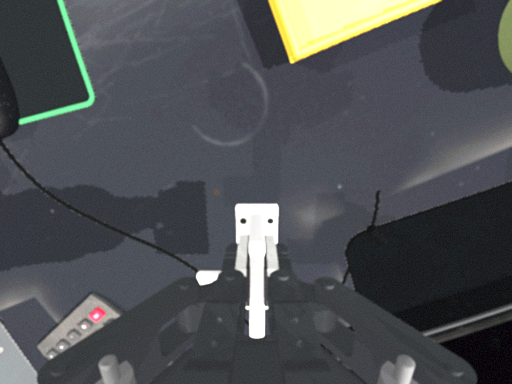

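View pics/s6y.png

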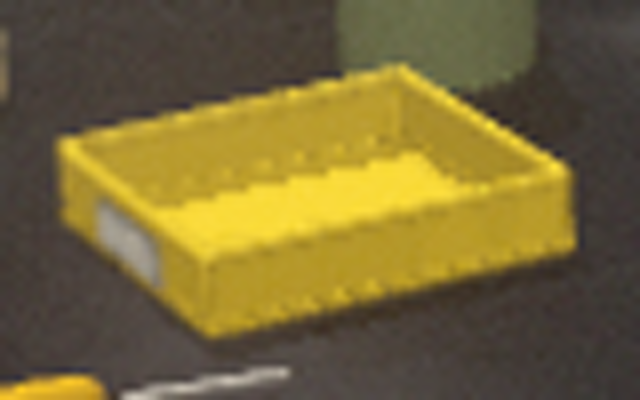

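View pics/w6y.png

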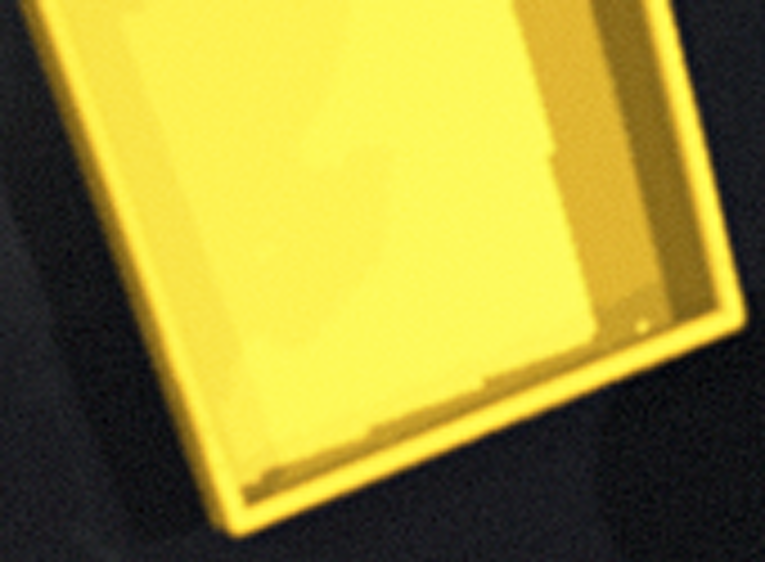

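Run:
```python
from fit import *
top=imaging.camera_info("top");sc=imaging.camera_info("scene"); w6=pickle.load(open("w6.pkl","rb"))
rim=[(74,69,43),(74,-69,43),(-74,-69,43),(-74,69,43)]
ty=c([(80,52),(376,55),(362,378),(64,373)],125,185,6)
sy=c([(400,66),(572,170),(210,258),(62,145)],140,150,8)
wy=c([(745,322),(235,537)],255,0,4.5)
print("Y",fitmv([(top,ty,rim),(sc,sy,rim),(w6,wy,rim[:2])],[480,208,0,0,32]))
go(460,220,104,179)
```

```text
Y (array([478.6, 207.8]), np.float64(-0.7), array([ 850.2, -817.4]), [[0.4, 1.3], [-1.2, 1.2], [-0.3, -0.4], [0.7, -0.3], [1.0, 0.2], [0.6, -0.0], [-0.0, -0.2], [-0.0, -0.3], [0.1, 0.1], [0.0, 0.1]])
shift [22.87  6.69 -0.27] rotvec [  0.1   0.2 -22.5] t 13.25 [643.1  67.5 102. ] [179.9   0.2 156.5] [-0.4  0.6 -1.5] 7.00762706994994
```

```bash
python3 -m creep '5 1 -0.2 0.1 0.2 -4 0.2;10 2 -0.2 0.1 0.2 -10 0.2;15 3.5 -0.2 0.1 0.2 -17 0.2;19 5 -0.2 0.1 0.2 -22.5 0.2;22 6 -0.2 0.1 0.2 -22.5 0.2;22.9 6.5 -0.2 0.1 0.2 -22.5 0.2;22.9 6.5 -0.2 0.1 0.2 -22.5 0.2;22.9 6.5 -0.2 0.1 0.2 -22.5 0.2;22.9 6.5 -0.2 0.1 0.2 -22.5 0.2'
python3 - <<'E'
from h import *
go(459,218,26,179)
cv2.imwrite("pics/w9.png",imaging.snapshot("wrist")[:,:,::-1])
cv2.imwrite("pics/s9.png",imaging.snapshot("scene")[:,:,::-1])
E
```

```text
time: 14.15
tool_pos: [459.7, 217.5, 102.9]
tcp_rot: [-179.9, 0.0, 178.9]
ft_force: [0.3, -0.2, -0.2]
finger_gap: 6.8
shift [0.08 0.06 7.69] rotvec [-0.1  0.  -0.1] t 14.15 [459.7 217.5 102.9] [-179.9    0.   178.9] [ 0.3 -0.2 -0.2] 6.807170670667816
```

View pics/w9.png

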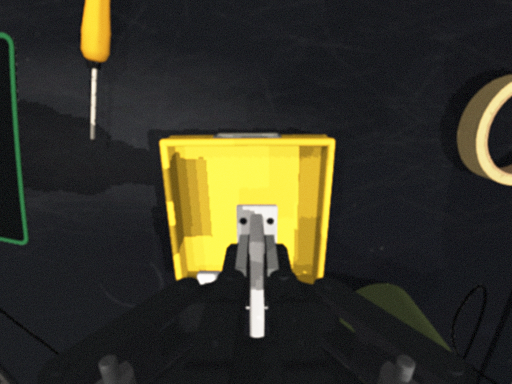

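View pics/s9.png

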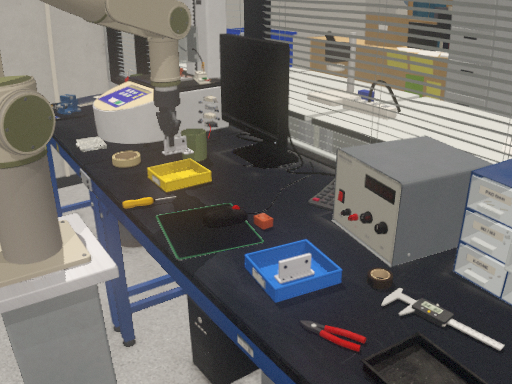

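The bracket is level and inside the yellow bin's outline (rim px 160–335). Lowering it.

```bash
python3 -m creep '0.08 0.06 3 0 0 0 0.2;0.08 0.06 5 0 0 0 0.2;0.08 0.06 6.6 0 0 0 0.2;0.08 0.06 7.4 0 0 0 0.2;0.08 0.06 7.7 0 0 0 0.2;0.08 0.06 7.8 0 0 0 0.2;0.08 0.06 7.8 0 0 0 0.2;0.08 0.06 7.8 0 0 0 0.2'
python3 -m creep '0 0 0.1 0 0 0 0.2;0 0 0.2 0 0 0 0.2;0 0 0.3 0 0 0 0.2;0 0 0.3 0 0 0 0.2'
```

```text
time: 15.05
tool_pos: [459.7, 218.3, 26.1]
tcp_rot: [-180.0, 0.1, 178.9]
ft_force: [0.0, -0.5, -1.5]
finger_gap: 6.6
time: 15.45
tool_pos: [459.6, 218.3, 22.9]
tcp_rot: [-180.0, 0.1, 178.9]
ft_force: [-0.1, 0.3, -1.0]
finger_gap: 6.7
```

```bash
python3 -m creep '0 0 0.05 0 0 0 0.2;0 0 0.1 0 0 0 0.2;0 0 0.1 0 0 0 0.2;0 0 0.15 0 0 0 0.2;0 0 0.15 0 0 0 0.2'
```

```text
time: 15.95
tool_pos: [459.6, 218.3, 21.4]
tcp_rot: [-180.0, 0.1, 178.9]
ft_force: [0.4, 0.7, -0.7]
finger_gap: 6.7
```

```bash
python3 -m creep '0 0 0.05 0 0 0 0.2;0 0 0.1 0 0 0 0.2;0 0 0.1 0 0 0 0.2'; python3 -m creep '0 0 0.05 0 0 0 0.2;0 0 0.1 0 0 0 0.2;0 0 0.1 0 0 0 0.2'
```

```text
time: 16.25
tool_pos: [459.7, 218.3, 21.3]
tcp_rot: [-180.0, 0.1, 178.9]
ft_force: [-4.9, -2.1, 9.4]
finger_gap: 7.0
time: 16.55
tool_pos: [459.7, 218.4, 21.3]
tcp_rot: [-180.0, 0.1, 178.9]
ft_force: [-6.8, -2.4, 12.3]
finger_gap: 6.4
```

Contact. Releasing and rising.

```bash
python3 -m creep '0 0 -0.05 0 0 0 1.2;0 0 -0.05 0 0 0 2;0 0 -0.05 0 0 0 3;0 0 -0.05 0 0 0 4;0 0 -0.05 0 0 0 4;0 0 -0.05 0 0 0 4;0 0 -2 0 0 0 4;0 0 -6 0 0 0 4;0 0 -11 0 0 0 4;0 0 -16 0 0 0 4;0 0 -18 0 0 0 4;0 0 -18 0 0 0 4;0 0 -18 0 0 0 4'
python3 - <<'E'
from h import *
import pickle
pickle.dump(imaging.camera_info("wrist"),open("w10.pkl","wb"))
cv2.imwrite("pics/w10.png",imaging.snapshot("wrist")[:,:,::-1])
a=imaging.snapshot("scene")[:,:,::-1]
b=cv2.resize(a[140:310,130:350],None,fx=3.5,fy=3.5,interpolation=cv2.INTER_CUBIC)
cv2.imwrite("pics/s10.png",b)
E
```

```text
time: 17.85
tool_pos: [459.6, 218.5, 201.2]
tcp_rot: [-180.0, 0.1, 178.9]
ft_force: [0.6, 0.5, -0.2]
finger_gap: 39.4
```

View pics/w10.png

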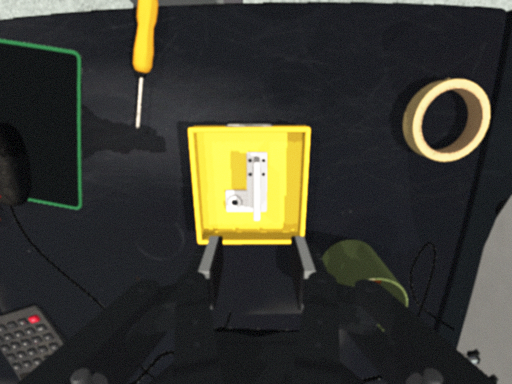

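View pics/s10.png

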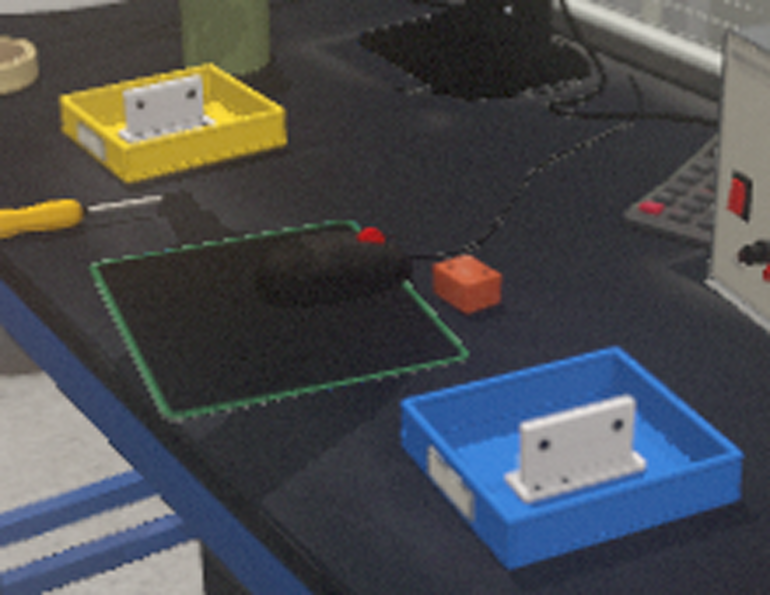

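Both brackets lie flat and rib up in their bins: the right-hand one in yellow and the left-hand one in blue. The gripper is clear of everything, so I'm handing in.

```bash
python3 -c "
from bench import r
s=r.sense();print(s['time'],s['tool_pos'],s['qd'].round(2))
print(r.hand_in())"
```

```text
17.95 [458.42491886 218.08386079 199.26331646] [-0.02  0.44  0.42 -0.04  0.15 -0.11]
the job is handed in; nothing more can be done
None
```

I put the left-hand bracket in the blue bin and the right-hand bracket in the yellow bin, then handed the job in at about 18 s; no verdict is reported.

- **Last checks:** In the final scene picture both brackets stand rib up inside their bins. The last wrist picture of each bin shows its bracket lying flat. Contact while lowering came at about 8–12 N. At hand-in the gripper was open with its TCP at about 200 mm height, touching nothing.
- **Not checked:** I judged the final positions by eye and did not re-measure them numerically.
- **Disagreements:**
  - Fits using the top view plus the wrist camera gave foot heights between -2 and 6 mm, against the expected 0. Fits from a single wrist view were about 10 mm off in height, so I did not use them.
  - The first yellow-bin fit was wrong because the gripper hid one corner. I redid it from three views and got a rim height of 32.8 mm, against the stated 32 mm.
  - The finger gap on the rib read about 7 mm, against the stated 8 mm.

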